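# Cross the analyser of a polariscope, then slide the specimen into the field

### The arm

A 6-joint arm with a two-finger parallel gripper is mounted at the origin on a cart in front of the work surface, level with it; the furniture and walls round the work are solid. World frame = base frame: x ahead of the robot, y to its left, z up, the work surface at z = 0. Lengths are in m, angles in degrees, forces in N, time in s.
With the tool pointing down it reaches from about 0.25 to 0.725 m from the base axis. Payload 9.7 kg.
Tool frame: the origin (TCP) lies midway between the tips of the shut fingers; the grasp point (between the pads) lies 19 mm behind it; z points along the fingers, y is the line along which they close (so a half turn about z gives the same grasp; the last joint's range is limited). The gripper opens to 85 mm and grips with 20 to 120 N. Pads are 22 mm wide; open, the fingers measure 114 mm over their backs; the gripper's body (76 mm by 85 mm) begins 54 mm behind the grasp point. The pads swing forward as they close: fully open they stand 13 mm farther back than shut.
Start: joints at [-77.292, 4.979, 10.078, 95.1, 0, 90], TCP at [0.121, -0.537, 0.231] pointing down, gripper open.
Joint ranges: [-179.16, 179.16], [-48.56, 103.87], [-65.8, 70.77], [-126.05, 130.52], [-82.76, 87.17], [-180, 180]. Speed limits (degrees/s): [127.2, 127.2, 147.25, 180, 180, 180].

### API

Orientations are given as [roll, pitch, yaw] about the fixed x, y, z axes, in that order (R = Rz(yaw) Ry(pitch) Rx(roll)).
In Python, from workcell import * gives the robot as it stands.
- The arm moves only by the tool servo_tool, never from a script. Its argument "moves" is a list of rows, each a list of 4 numbers: the shift along the world's x, y, z in a scale on which 1.0 is 75 cm, then the turn about the world's z in fractions of the full range, 1 being pi rad. A call has 1 to 20 rows; each row is the pose to reach, as a shift and turn from the pose commanded when the call began; what a row does not reach only later rows make up. A row lasts 1/12 s, in which the tool goes at most 41.7 mm and 7.16 degrees, less where a joint would pass 70% of its speed; a pose out of reach is approached as far as the arm can. A shift or turn number past 1, either way, is cut back to 1. A call with a gripper value outside its range is refused whole. "claw" is the closure, from 0 (fully open) to 1 (shut), set as the call begins (left out, the last holds). The fingers move at their own pace and stop on an object; "force" is the grip in N (left out, the last holds). Time passes only in rows, so rows that repeat a pose let the fingers close. It gives the time, the measured TCP pose, the force, the opening and the grip force at its end, in the units of the state.
- get_obs(): the state, without advancing time (a new reading comes with each control period).
- camera(name): name is "scene" or "side" or "wrist"; returns the picture (420x560x3 uint8, red, green, blue); there is no depth.
- get_calibration(name): a dict with "fx", "fy", "cx", "cy" (pixels), "rvec" (rotation vector, rad) and "tvec" (3), from world to camera coordinates, as OpenCV has them; the wrist camera has in their place "tool_from_camera" (4x4, takes a point from camera to tool coordinates, whose origin is the TCP and whose axes are the flange's). Camera axes: x right, y down, z forward; pixel columns grow to the right and rows downward; lengths in m; the calibration is good to about 2 mm. The wrist camera is an equidistant fisheye: a pixel r from the principal point sees the ray r / f radians off the axis. A picture is of the moment at which its call begins: read the wrist's pose just before it. get_calibration takes no time and is no camera call.
- job_done(): hands the job in; it is judged then, once.
The state is a dict: "time": time; "q": joint angles; "qd": joint speeds; "joint_efforts": joint torques, N m; "ee_pos": TCP position; "tcp_rot": TCP orientation; "wrist_force": force on the tool from outside, world axes, zero at the start; "torque": the same for the moment, N m; "opening": finger opening in m; "grasp_force": force on a finger pad.
Only numpy, scipy, OpenCV 4.12 (cv2) and the standard library are available. Lean on these libraries where they do the work, as an engineer would, in place of code of your own. Each camera call takes 0.05 s, during which the arm holds its last target. There are 200 camera calls.

### The job

Get the polariscope on the bench ready for a strain check. First, with the slide still out and the field empty, push the analyser's lever round with a fingertip until its index points at the middle of the cross-shaped mark on the collar; then push the specimen slide by the upright tab at its end until it is fully home. Only push, and gently: do not pinch the lever or the tab, do not touch or lift the clear test bar lying in the slide, and leave the other things on the bench where they are.

Things in the scene. Friction and masses are not known exactly. Their poses are not given: they have to be found in the camera images.
- polariscope: the instrument, fixed: light-grey light base 215 x 170 x 50 mm (86 mm to front, 129 to rear, 85 to each side of the origin); rear steel column with a round black head, 144 mm across, 148 to 186 mm above the bench, over the light field; nothing above it. Origin: on the bench under the middle of light field and head. -x: its front (towards the robot within about 0.25 rad), +y: its left, z up
- ring_axis (a point): point on the vertical axis of the analyser ring, 178 mm above the bench; axes as the polariscope's
- analyser (a joint): angle of analyser ring and lever, rad: 0 = lever to the instrument's front (-x), growing as the lever goes to its right (-y; counterclockwise from above). Stops at -1.3 and 1.35. About 1 N at the lever's end turns it (plain friction); it stays where left. Starts at -1.0 to -0.1; the cross mark is always to the right of it, at 0.3 to 0.9
- lever_end (a point): point in the black lever, 100 mm from the ring's axis, 178.5 mm above the bench; local -x is outwards along the lever. The lever stands out radially: a frame 22 mm wide out to 81 mm from the axis, then a bar 9 mm wide, 7 mm high to 108 mm, then a round upright end (12.4 mm across, 14 high, at 110 mm). Under it, from 73 mm outwards, is free air down to the slide (88 mm high at most), base or bench
- pointer (a point): where the index points: on the lever's centre line, 64 mm from the axis, 175.5 mm above the bench. The index is a small steel blade inside the lever's frame, an open window 15 mm wide through which the scale is seen
- cross_mark (a point): middle of the cross-shaped mark (12 mm bars), 64 mm from the ring's axis, 170.5 mm above the bench, on the aluminium collar round the ring (144 mm across, fixed, clamped at a different angle each time). Other black marks: two parallel bars 90 degrees to its left, plain thin ticks every 15 degrees between and for 45 degrees past the cross
- slide (a joint): travel of the specimen slide, m: 0 fully out to the instrument's left (+y), 0.095 fully home at its stop, moving towards -y of the polariscope; starts at 0. About 1.5 N moves it (plain friction); it stays where left
- slide_tab (a point): middle of the outer (+y) face of the upright black tab at the slide's left end: 44 mm wide, 7 thick, 52 to 88 mm above the bench; this point at 74 mm, on the instrument's middle line, 136 mm left of its origin when home. Nothing under the tab. The slide, a flat bar 66 mm wide, 52 to 58 mm high, runs across the base; its other end comes out at -y by up to 53 mm. Axes as the polariscope's
- pocket (a point): middle of the floor of the specimen pocket in the slide (58 mm above the bench), a recess 57 x 24 mm with a rim 4 mm high; over the light field when the slide is home
- specimen: clear plastic test bar with wide ends, 54 x 20 x 6 mm, lying loose in the pocket; origin at the middle of its underside
- next_bar: bystander: a second clear test bar of the same shape, 54 x 20 x 6 mm, lying on the bench in front of the instrument; not needed now; origin under its middle
- tweezers: bystander: steel tweezers 126 mm long, 8 mm high, lying near the front of the instrument; origin under its middle
- calliper: bystander: steel vernier calliper 200 mm long, 12 mm high, lying flat; origin under its middle
- tape_measure: bystander: yellow pocket tape measure, 35 x 68 x 60 mm; origin under its middle
- metal_block: bystander: milled aluminium block 40 x 45 x 41 mm; origin under its middle
- test_cell: bystander: round bolted stainless test cell, 68 mm across, 29 mm high; origin under its middle

How it is judged (in metres and radians):
On the way, in this order (a step that is already met when the one before it is completed fails the run):
1. the analyser's index points at the cross mark (within 4.5 mm, about 4 degrees) while the slide is still out (at most 15 mm in) (horizontal distance between pointer and cross_mark below 0.0045 m and value of joint slide below 0.015 m), for 0.3 s.
2. the slide is home, within 2.5 mm (value of joint slide above 0.0925 m), for 0.2 s.
At the end, for the whole second after the job is handed in: the index points at the cross mark within 4.5 mm, the slide is within 2.5 mm of its inner stop, and the specimen lies flat in its pocket, at rest (horizontal distance between pointer and cross_mark below 0.0045 m and value of joint slide above 0.0925 m and horizontal distance between specimen and pocket below 0.006 m and z of specimen in the frame of pocket below 0.003 m and linear speed of specimen below 0.02 m/s); the robot touches nothing.
It fails at once if the lever is pinched or forced (over 30 N) (contact force between the fingers and analyser above 30 N).
It fails at once if the slide is pinched or rammed (over 35 N) (contact force between the fingers and slide above 35 N).
It fails at once if the specimen is touched by the fingers (contact force between the fingers and specimen above 0.3 N).
It fails at once if the specimen is lifted out of its pocket (z of specimen in the frame of pocket above 0.008 m).
It fails at once if another thing on the bench is moved by more than 15 mm (distance of any of next_bar, tweezers, calliper, tape_measure, metal_block, test_cell from where it was at the start of the episode above 0.015 m).
It also fails if it takes over 58 s, if anything falls off the work surface, if the arm or the gripper's body presses on something with over 40 N, if the wrist force passes 120 N, or if a joint passes its speed limit or range.

## Working session

There is one attempt and no reset: what is moved stays moved. The work goes in short steps, Python scripts to look and compute and a tool call to move; the robot and the scene stay as the last step left them, time stands still between calls to the robot, and variables do not carry over. Pictures are saved under pics/ and viewed, at most 10 in all, crops included, and the job is handed in when it is done.

Besides the shell and the picture viewer there is one more tool, called after ">>>" as a command line: name --pt "numbers of a row" for each row, then --argument value for the rest. servo_tool: Moves the arm, as the interface text tells. Its arguments: {"type":"object","properties":{"moves":{"type":"array","items":{"type":"array","items":{"type":"number"}}},"claw":{"type":"number"},"force":{"type":"number"}},"required":["moves"]}

```bash
mkdir -p pics; python3 - <<'E'
from workcell import *
import cv2,numpy as np
o=get_obs();print(o['time'],o['ee_pos'],o['tcp_rot'],o['opening'])
for n in ['scene','side','wrist']:
    im=camera(n);cv2.imwrite(f'pics/{n}0.png',im[:,:,::-1]);print(n,get_calibration(n))
E
```

```text
0.0 [ 0.1209557  -0.53629782  0.23057716] [-1.79924041e+02  9.89175407e-04  1.27087119e+01] 0.08552339639689228
scene {'fx': 505.1303236029492, 'fy': 505.1303236029492, 'cx': 272.4040660741666, 'cy': 213.99179813799736, 'rvec': array([ 0.78228117, -2.50982527,  1.1981192 ]), 'tvec': array([0.42611443, 0.28654386, 1.30198977])}
side {'fx': 524.1446897271405, 'fy': 524.1446897271405, 'cx': 281.6770570801767, 'cy': 207.58669391535364, 'rvec': array([ 0.65429918, -2.53866268,  1.32634918]), 'tvec': array([0.43777532, 0.25238304, 1.3848374 ])}
wrist {'fx': 325.19226210127806, 'fy': 325.19226210127806, 'cx': 277.23568260648136, 'cy': 210.15960260632403, 'tool_from_camera': array([[-9.75987978e-04, -9.50842993e-01, -3.09671844e-01,
         7.89843501e-02],
       [ 9.99999524e-01, -9.28479585e-04, -3.00799726e-04,
         4.03673721e-04],
       [-1.51067260e-06, -3.09671990e-01,  9.50843446e-01,
        -1.41521990e-01],
       [ 0.00000000e+00,  0.00000000e+00,  0.00000000e+00,
         1.00000000e+00]])}
```

View pics/scene0.png

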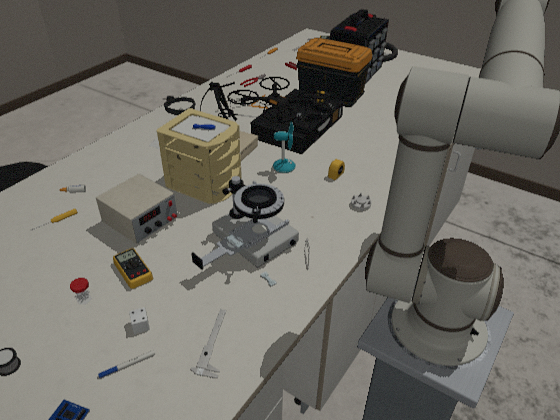

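View pics/side0.png

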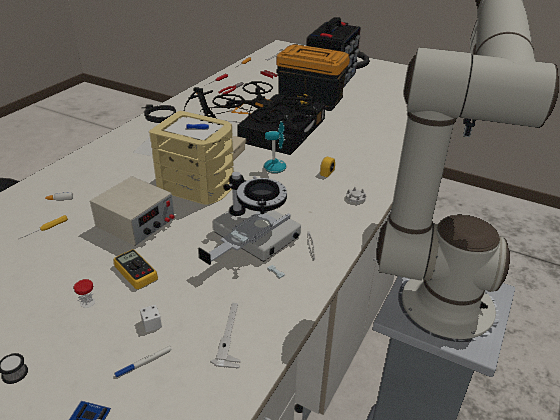

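The scenes show the polariscope head near scene (259,199) and side (262,194), with the slide tab near scene (197,260) and side (205,255). I'll work out rough positions and enlarge both views.

```bash
cat > h.py <<'E'
import cv2,numpy as np
from workcell import *
def ray(n,u,v):
    c=get_calibration(n);R=cv2.Rodrigues(c['rvec'])[0]
    d=R.T@np.array([(u-c['cx'])/c['fx'],(v-c['cy'])/c['fy'],1]);return -R.T@c['tvec'],d
def onz(n,u,v,z):
    o,d=ray(n,u,v);return o+d*(z-o[2])/d[2]
def proj(n,P):
    c=get_calibration(n);K=np.array([[c['fx'],0,c['cx']],[0,c['fy'],c['cy']],[0,0,1]])
    return cv2.projectPoints(np.float64(P).reshape(-1,3),c['rvec'],c['tvec'],K,None)[0][:,0]
def wray(u,v,o):
    c=get_calibration('wrist');T=np.array(c['tool_from_camera'])
    x=(u-c['cx'])/c['fx'];y=(v-c['cy'])/c['fy'];r=np.hypot(x,y);s=np.sin(r)/r if r>1e-9 else 1
    from scipy.spatial.transform import Rotation as Ro
    R=Ro.from_euler('xyz',o['tcp_rot'],degrees=True).as_matrix()
    return R@T[:3,3]+o['ee_pos'],R@T[:3,:3]@np.array([x*s,y*s,np.cos(r)])
def wonz(u,v,z,o):
    p,d=wray(u,v,o);return p+d*(z-p[2])/d[2]
E
python3 - <<'E'
from h import *
print(onz('scene',259,198,.18),onz('side',262,193,.18))
print(onz('scene',197,261,.074),onz('side',205,256,.074))
a=cv2.imread('pics/scene0.png')[165:285,180:320];b=cv2.imread('pics/side0.png')[160:280,190:330]
f=lambda x:cv2.resize(x,(700,600),interpolation=cv2.INTER_CUBIC)
cv2.imwrite('pics/c0.png',f(a));cv2.imwrite('pics/c1.png',f(b))
E
```

```text
[0.55403123 0.01422752 0.18      ] [0.55011668 0.02645097 0.18      ]
[0.60973369 0.22838778 0.074     ] [0.60914067 0.22896595 0.074     ]
```

View pics/c0.png

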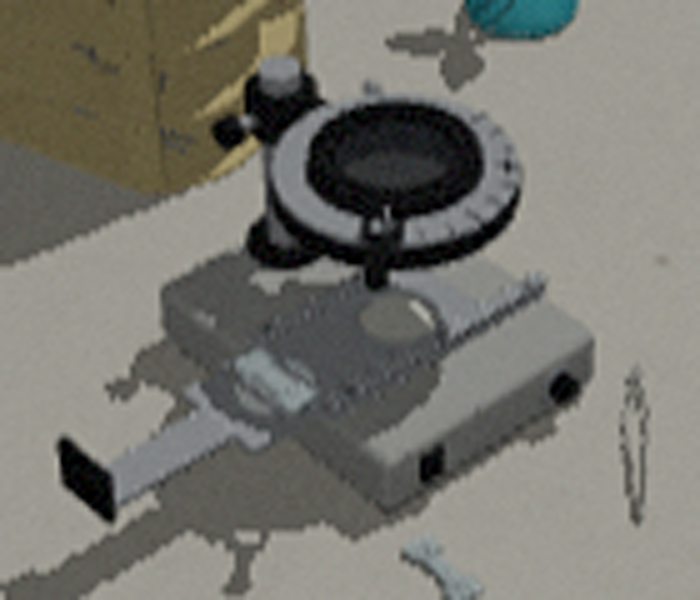

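The manual's scale: shifts go in shares of 75 cm and turns go in shares of pi rad. Converting my numbers, 53 cm / 75 = 0.7067, 51 cm / 75 = 0.68.

>>> servo_tool --pt "0.0267 0.0533 0.0133 0" --pt "0.0533 0.1067 0.0267 0" --pt "0.08 0.16 0.0267 0" --pt "0.1067 0.2133 0.0267 0" --pt "0.1333 0.2667 0.0267 0" --pt "0.16 0.3067 0.0267 0" --pt "0.1867 0.3467 0.0267 0" --pt "0.2133 0.4 0.0267 0" --pt "0.24 0.4533 0.0267 0" --pt "0.2667 0.5067 0.0267 0" --pt "0.2933 0.56 0.0267 0" --pt "0.32 0.6 0.0267 0" --pt "0.3467 0.64 0.0267 0" --pt "0.36 0.68 0.0267 0" --pt "0.3733 0.7067 0.0267 0" --pt "0.3733 0.7067 0.0267 0" --pt "0.3733 0.7067 0.0267 0" --claw 1

```text
time: 1.57
ee_pos: [0.401, -0.0056, 0.2509]
tcp_rot: [-180.0, 0.1, 12.9]
wrist_force: [-0.1, -0.1, 0.3]
opening: -0.0
grasp_force: 0.0
```

```bash
python3 - <<'E'
from h import *
import json
o=get_obs();print(o['time'],o['ee_pos'],o['tcp_rot'],o['opening'])
im=camera('wrist')[:,:,::-1];cv2.imwrite('pics/w1.png',im);cv2.imwrite('pics/w1b.png',cv2.resize(im,(800,600),interpolation=cv2.INTER_CUBIC))
json.dump({k:list(o[k]) for k in('ee_pos','tcp_rot')},open('w1.json','w'))
E
```

```text
1.5667 [ 0.40102918 -0.00555347  0.25086484] [-1.79990865e+02  6.44268877e-02  1.28834812e+01] -3.948156442104239e-05
```

View pics/w1b.png

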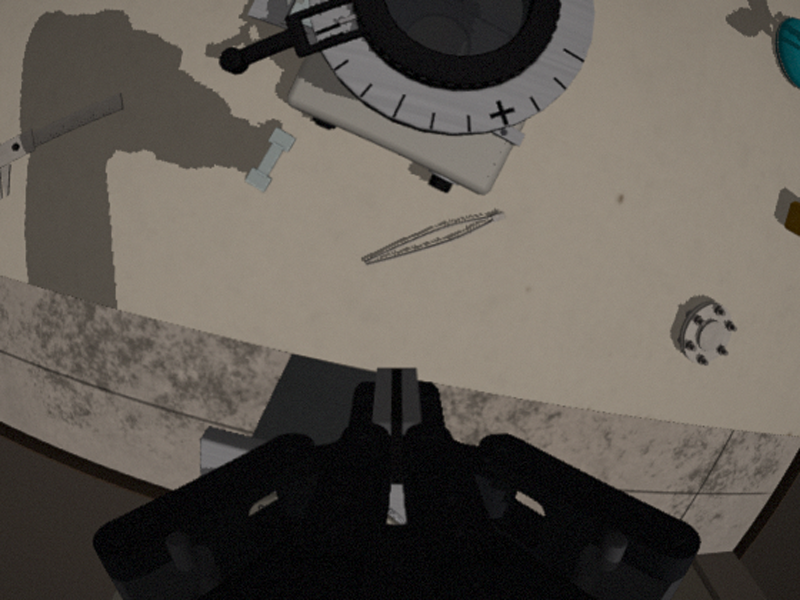

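The cross is clear at view (503,112), and the lever knob at (234,61), pointing well to the left. The ring centre is cut off at the top, so I'll move forward to see the whole ring.

To row units: 8 cm / 75 = 0.1067, 6 cm / 75 = 0.08.

>>> servo_tool --pt "0.04 0.0067 0.0133 0" --pt "0.08 0.0133 0.0267 0" --pt "0.1067 0.0133 0.0267 0" --pt "0.1067 0.0133 0.0267 0" --pt "0.1067 0.0133 0.0267 0" --pt "0.1067 0.0133 0.0267 0"

```text
time: 2.12
ee_pos: [0.4802, 0.0025, 0.2713]
tcp_rot: [-180.0, 0.0, 12.6]
wrist_force: [0.4, 0.3, -0.4]
opening: 0.0001
grasp_force: 0.0
```

```bash
python3 - <<'E'
from h import *
import json
o=get_obs();print(o['time'],o['ee_pos'],o['tcp_rot'],o['opening'])
im=camera('wrist')[:,:,::-1];cv2.imwrite('pics/w2.png',im);cv2.imwrite('pics/w2b.png',cv2.resize(im,(800,600),interpolation=cv2.INTER_CUBIC))
json.dump({k:list(o[k]) for k in('ee_pos','tcp_rot')},open('w2.json','w'))
E
```

```text
2.1167 [0.48020321 0.00247812 0.2712606 ] [-1.79996912e+02  4.31754515e-02  1.26196200e+01] 9.972590234711677e-05
```

View pics/w2b.png

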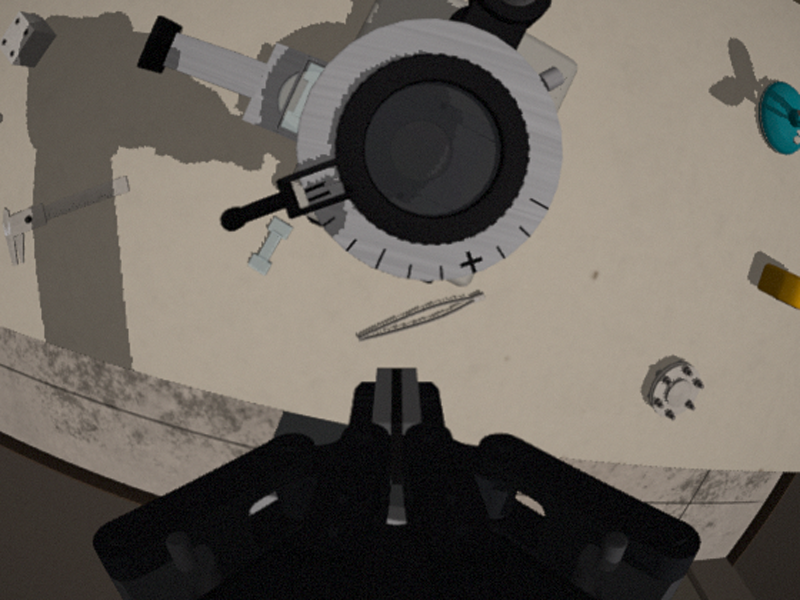

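The whole ring is visible now: cross at view (471,262), knob at (232,218), tab at (158,45). The collar edge runs through (297,150), (563,150) and (430,20).

```bash
python3 - <<'E'
from h import *
import json
from scipy.optimize import least_squares
o={k:np.array(v) for k,v in json.load(open('w2.json')).items()}
W=lambda u,v,z:wonz(u*.7,v*.7,z,o)
pts=np.array([W(u,v,.171)[:2] for u,v in [(298,130),(563,150),(430,19),(548,208),(525,243),(385,277),(345,255),(550,98),(350,48)]])
s=least_squares(lambda p:np.hypot(*(pts-p[:2]).T)-p[2],[.55,.02,.072]);c=s.x[:2];print('ring',s.x,s.fun.round(4))
cr=W(471,262,.1705)[:2];kn=W(232,218,.185)[:2];tab=[W(u,v,.088)[:2] for u,v in[(160,17),(179,25),(138,67),(160,73)]]
print('cross',cr,np.hypot(*(cr-c)),'knob',kn,np.hypot(*(kn-c)))
th=lambda p:np.arctan2(*(p-c)[::-1])
print('ang cross',th(cr),'lever',th(kn)); print('tab',np.array(tab).round(4))
o1={k:np.array(v) for k,v in json.load(open('w1.json')).items()}
print('cross w1',wonz(503*.7,112*.7,.1705,o1),'knob',wonz(234*.7,61*.7,.185,o1))
E
```

```text
ring [0.56231597 0.00181116 0.07039396] [-0.0004  0.0006  0.001  -0.001  -0.0004  0.0005  0.0005  0.0001 -0.001 ]
cross [ 0.51026984 -0.0326075 ] 0.06239746190300829 knob [0.50990015 0.09498661] 0.1069068865563222
ang cross -2.557307092722157 lever 2.083223470587093
tab [[0.6337 0.2179]
 [0.6277 0.1992]
 [0.593  0.2278]
 [0.5894 0.2065]]
cross w1 [ 0.5104128 -0.0329926  0.1705   ] knob [0.50709806 0.09359555 0.185     ]
```

To row units: -10 cm / 75 = -0.1333, 9.9 cm / 75 = 0.132, -1.28 rad / 3.1416 = -0.4074.

>>> servo_tool --pt "0.0133 0.0133 0 -0.0382" --pt "0.0267 0.0267 0 -0.0764" --pt "0.04 0.04 0 -0.1146" --pt "0.0533 0.0533 0 -0.1528" --pt "0.0667 0.0667 0 -0.191" --pt "0.0733 0.08 0 -0.2292" --pt "0.08 0.0933 0 -0.2674" --pt "0.0813 0.1067 0 -0.3056" --pt "0.0813 0.12 0 -0.3438" --pt "0.0813 0.132 0 -0.382" --pt "0.0813 0.132 0 -0.4074" --pt "0.0813 0.132 0 -0.4074" --pt "0.0813 0.132 -0.04 -0.4074" --pt "0.0813 0.132 -0.08 -0.4074" --pt "0.0813 0.132 -0.1067 -0.4074" --pt "0.0813 0.132 -0.12 -0.4074" --pt "0.0813 0.132 -0.1333 -0.4074" --pt "0.0813 0.132 -0.1333 -0.4074" --pt "0.0813 0.132 -0.1333 -0.4074"

```text
time: 3.75
ee_pos: [0.3456, -0.226, 0.2189]
tcp_rot: [-169.4, 2.4, -40.4]
wrist_force: [0.2, -0.1, 0.3]
opening: 0.0001
grasp_force: 0.0
```

```bash
python3 - <<'E'
from h import *
import json
o=get_obs();print(o['time'],o['ee_pos'],o['tcp_rot'],o['wrist_force'])
im=camera('wrist')[:,:,::-1];cv2.imwrite('pics/w3b.png',cv2.resize(im,(800,600),interpolation=cv2.INTER_CUBIC))
E
```

```text
3.75 [ 0.34560213 -0.22599117  0.21892863] [-169.35544107    2.39771207  -40.43419603] [ 0.15968869 -0.0696654   0.34619753]
```

View pics/w3b.png

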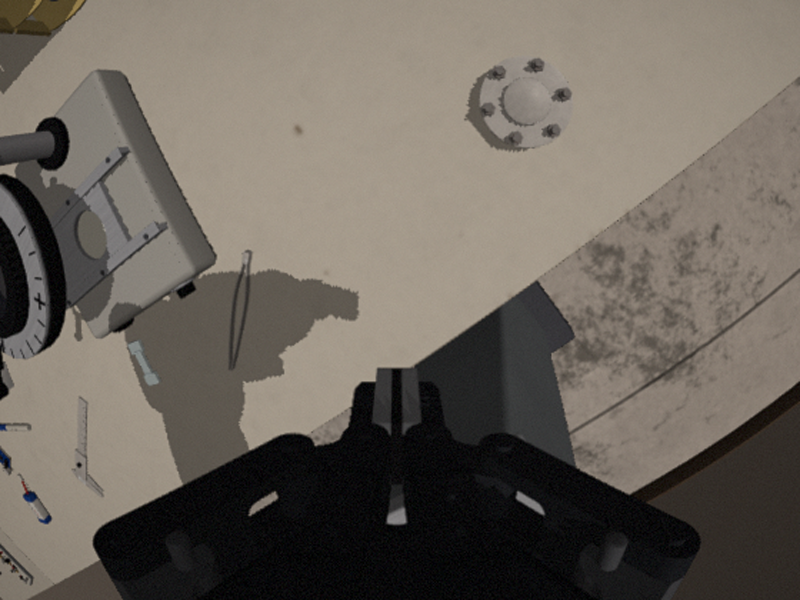

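The arm went off course to (0.346,-0.226) with the tool tilted, though it touched nothing. I'll look at the joints.

```bash
python3 - <<'E'
from h import *
o=get_obs();print(o['q'].round(1) if hasattr(o['q'],'round') else o['q'],o['ee_pos'],o['tcp_rot'])
E
```

```text
[-40.7 -12.2  -8.2  96.4  10.5 179.9] [ 0.34307256 -0.2266421   0.21845262] [-169.47411213    2.45920484  -40.65313106]
```

To row units: 4 cm / 75 = 0.0533, 3 cm / 75 = 0.04.

>>> servo_tool --pt "0 0 0.04 0" --pt "0 0 0.0533 0" --pt "0 0 0.0533 0" --pt "0 0 0.0533 0"

```text
time: 4.13
ee_pos: [0.3475, -0.2259, 0.2599]
tcp_rot: [-169.3, 2.3, -40.3]
wrist_force: [0.6, -1.0, -0.8]
opening: 0.0003
grasp_force: 0.0
```

```bash
python3 - <<'E'
from h import *
o=get_obs();print(o['q'].round(1) if hasattr(o['q'],'round') else o['q'],o['ee_pos'],o['tcp_rot'])
E
```

```text
[-40.3 -10.9  -2.5 100.7  10.7 179.9] [ 0.34746323 -0.22591495  0.25991675] [-169.33458172    2.29893215  -40.28065567]
```

Joint 6 hit its limit, since yaw ≈ q1+180−q6. I need the other half-turn (yaw about 120°), so I'll turn the positive way and watch the tilt.

To row units: 5 cm / 75 = 0.0667, 3 cm / 75 = 0.04, 0.24 rad / 3.1416 = 0.0764.

>>> servo_tool --pt "0 0 0.04 0.0382" --pt "0 0 0.0667 0.0764" --pt "0 0 0.0667 0.1146" --pt "0 0 0.0667 0.1528" --pt "0 0 0.0667 0.191" --pt "0 0 0.0667 0.191" --pt "0 0 0.0667 0.191"

```text
time: 4.72
ee_pos: [0.3476, -0.2256, 0.3084]
tcp_rot: [-169.3, 2.5, -6.1]
wrist_force: [-0.1, -0.6, 0.1]
opening: 0.0001
grasp_force: 0.0
```

```bash
python3 - <<'E'
from h import *
o=get_obs();print(o['q'].round(1) if hasattr(o['q'],'round') else o['q'],o['ee_pos'],o['tcp_rot'])
E
```

```text
[-38.3  -3.6   9.4 110.8   7.7 147.5] [ 0.34763968 -0.22555806  0.30841492] [-169.29409555    2.49634932   -6.06173584]
```

The command is re-based on the reached pose, so a 10.7° tilt remains. With yaw along the lever, the fingertip leads in the push direction and the body leans away, so the tilt is acceptable. I'll go above the start point with yaw about 120°.

To row units: 32.7 cm / 75 = 0.436, 19.3 cm / 75 = 0.2573, 2.2 rad / 3.1416 = 0.7003.

>>> servo_tool --pt "0 0 0 0.035" --pt "0.0133 0.0267 0 0.07" --pt "0.0267 0.0533 0 0.105" --pt "0.04 0.08 0 0.1401" --pt "0.0533 0.1067 0 0.1751" --pt "0.0667 0.1333 0 0.2101" --pt "0.08 0.16 0 0.2451" --pt "0.0933 0.1867 0 0.2801" --pt "0.1067 0.2133 0 0.3151" --pt "0.1333 0.24 0 0.3501" --pt "0.16 0.2667 0 0.3852" --pt "0.1733 0.2933 0 0.4202" --pt "0.1867 0.32 0 0.4552" --pt "0.2 0.3467 0 0.4902" --pt "0.2133 0.3733 0 0.5252" --pt "0.2267 0.4 0 0.5602" --pt "0.24 0.4267 0 0.5952" --pt "0.2573 0.436 0 0.6303" --pt "0.2573 0.436 0 0.6653" --pt "0.2573 0.436 0 0.7003"

```text
time: 6.38
ee_pos: [0.5409, 0.102, 0.3082]
tcp_rot: [-169.3, 2.4, 120.3]
wrist_force: [0.8, -0.9, 0.1]
opening: 0.0002
grasp_force: 0.0
```

```bash
python3 - <<'E'
from h import *
o=get_obs();print(o['q'].round(1) if hasattr(o['q'],'round') else o['q'],o['ee_pos'],o['tcp_rot'])
E
```

```text
[ 13.5  18.   33.2 114.8  -5.4  73.9] [0.54086236 0.10197679 0.30819076] [-169.28663807    2.42495195  120.2738874 ]
```

To row units: -14 cm / 75 = -0.1867, -12.5 cm / 75 = -0.1667.

>>> servo_tool --pt "0 0 -0.04 0" --pt "0 0 -0.08 0" --pt "0 0 -0.12 0" --pt "0 0 -0.1467 0" --pt "0 0 -0.1667 0" --pt "0 0 -0.1867 0" --pt "0 0 -0.1867 0" --pt "0 0 -0.1867 0"

```text
time: 7.05
ee_pos: [0.5398, 0.101, 0.1689]
tcp_rot: [-169.3, 2.4, 120.0]
wrist_force: [0.1, 0.8, 0.4]
opening: 0.0002
grasp_force: 0.0
```

```bash
python3 - <<'E'
from h import *
import json
o=get_obs();print(o['time'],o['ee_pos'],o['tcp_rot'],o['wrist_force'])
json.dump({k:list(o[k]) for k in('ee_pos','tcp_rot')},open('w4.json','w'))
im=camera('wrist')[:,:,::-1];cv2.imwrite('pics/w4b.png',cv2.resize(im,(800,600),interpolation=cv2.INTER_CUBIC))
E
```

```text
7.05 [0.53981913 0.10103711 0.16892287] [-169.27902697    2.41425026  119.99798521] [0.12517207 0.76119761 0.36962803]
```

View pics/w4b.png

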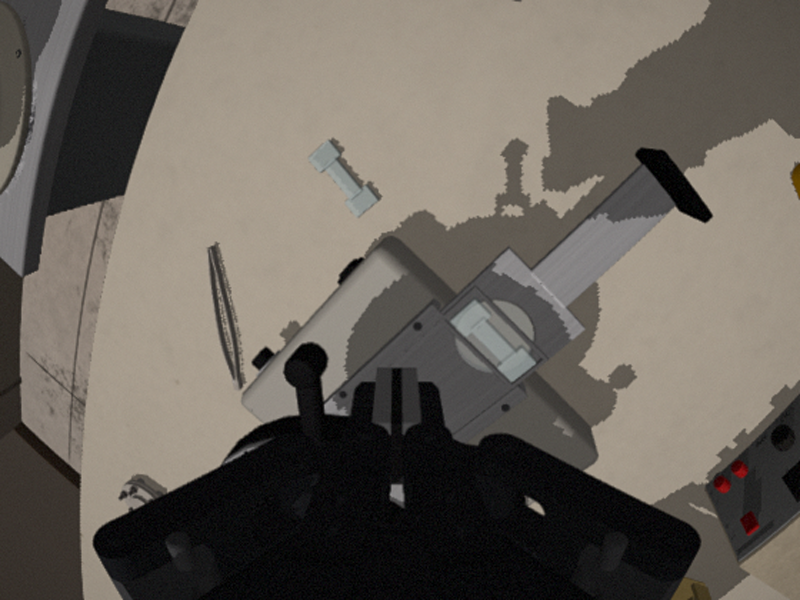

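The finger is beside the lever: knob at view (306,365), fingertip at (397,370). Next I'll tabulate the arc.

```bash
python3 - <<'E'
import numpy as np
c=np.array([.5623,.0018]);p=np.array([.5398,.1010]);a0=1.794;r=.1012
for d in np.arange(.07,1.9,.07):
    q=c+r*np.array([np.cos(a0+d),np.sin(a0+d)]);print([round(x,2) for x in ((q-p)*100)],round(d,2),round(max(0,d-.16),2))
E
```

```text
[np.float64(-0.67), np.float64(-0.23)] 0.07 0
[np.float64(-1.35), np.float64(-0.46)] 0.14 0
[np.float64(-2.0), np.float64(-0.73)] 0.21 0.05
[np.float64(-2.63), np.float64(-1.05)] 0.28 0.12
[np.float64(-3.24), np.float64(-1.42)] 0.35 0.19
[np.float64(-3.82), np.float64(-1.82)] 0.42 0.26
[np.float64(-4.37), np.float64(-2.27)] 0.49 0.33
[np.float64(-4.89), np.float64(-2.75)] 0.56 0.4
[np.float64(-5.37), np.float64(-3.27)] 0.63 0.47
[np.float64(-5.82), np.float64(-3.81)] 0.7 0.54
[np.float64(-6.23), np.float64(-4.39)] 0.77 0.61
[np.float64(-6.59), np.float64(-5.0)] 0.84 0.68
[np.float64(-6.92), np.float64(-5.63)] 0.91 0.75
[np.float64(-7.19), np.float64(-6.28)] 0.98 0.82
[np.float64(-7.43), np.float64(-6.95)] 1.05 0.89
[np.float64(-7.61), np.float64(-7.64)] 1.12 0.96
[np.float64(-7.74), np.float64(-8.33)] 1.19 1.03
[np.float64(-7.83), np.float64(-9.03)] 1.26 1.1
[np.float64(-7.87), np.float64(-9.74)] 1.33 1.17
[np.float64(-7.86), np.float64(-10.45)] 1.4 1.24
[np.float64(-7.79), np.float64(-11.16)] 1.47 1.31
[np.float64(-7.68), np.float64(-11.86)] 1.54 1.38
[np.float64(-7.52), np.float64(-12.55)] 1.61 1.45
[np.float64(-7.32), np.float64(-13.22)] 1.68 1.52
[np.float64(-7.06), np.float64(-13.88)] 1.75 1.59
[np.float64(-6.76), np.float64(-14.52)] 1.82 1.66
[np.float64(-6.42), np.float64(-15.14)] 1.89 1.73
```

To row units: -6.9 cm / 75 = -0.092, -1.4 cm / 75 = -0.0187, 0.75 rad / 3.1416 = 0.2387.

>>> servo_tool --pt "-0.0093 -0.0027 0 0" --pt "-0.0173 -0.0067 0 0" --pt "-0.0227 -0.008 0 0.0064" --pt "-0.0267 -0.0093 0 0.0159" --pt "-0.0307 -0.012 0 0.0255" --pt "-0.0347 -0.0133 0 0.0382" --pt "-0.0427 -0.0187 0 0.0605" --pt "-0.0507 -0.024 0 0.0828" --pt "-0.0587 -0.0307 0 0.105" --pt "-0.0653 -0.0373 0 0.1273" --pt "-0.072 -0.044 0 0.1496" --pt "-0.0773 -0.0507 0 0.1719" --pt "-0.0827 -0.0587 0 0.1942" --pt "-0.088 -0.0667 0 0.2165" --pt "-0.092 -0.0747 0 0.2387" --pt "-0.092 -0.0747 0 0.2387"

```text
time: 8.43
ee_pos: [0.4707, 0.0446, 0.1703]
tcp_rot: [-169.4, 2.5, 163.3]
wrist_force: [-0.7, 0.4, -0.8]
opening: -0.0002
grasp_force: 0.0
```

```bash
python3 - <<'E'
from h import *
import json
o=get_obs();print(o['time'],o['ee_pos'],o['tcp_rot'],o['wrist_force'])
json.dump({k:list(o[k]) for k in('ee_pos','tcp_rot')},open('w5.json','w'))
im=camera('wrist')[:,:,::-1];cv2.imwrite('pics/w5b.png',cv2.resize(im,(800,600),interpolation=cv2.INTER_CUBIC))
E
```

```text
8.4333 [0.47068736 0.04457799 0.17027203] [-169.36856499    2.50825168  163.31055885] [-0.67194429  0.40838213 -0.81715911]
```

View pics/w5b.png

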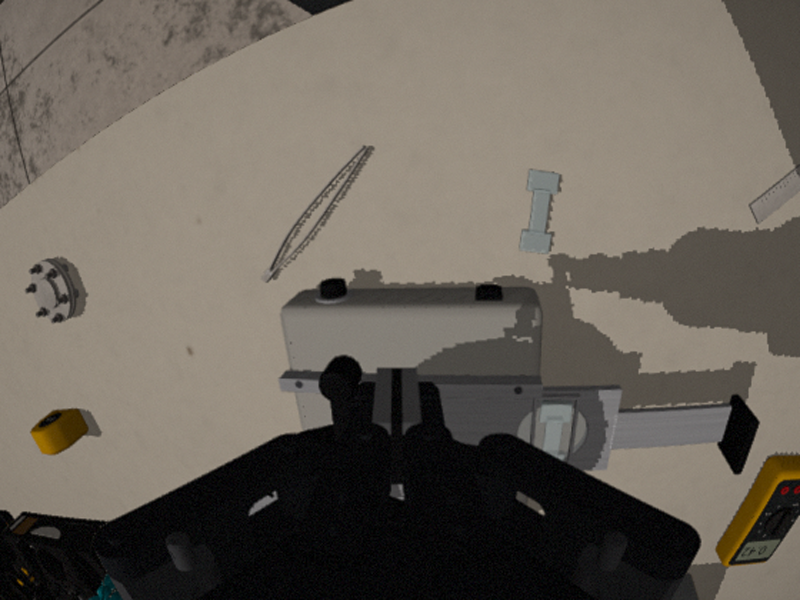

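The finger is pushing the knob at view (341,378), so it works. I'll continue the arc to just short of the mark.

To row units: -6.2 cm / 75 = -0.0827, -0.75 cm / 75 = -0.01, 0.63 rad / 3.1416 = 0.2005.

>>> servo_tool --pt "-0.004 -0.0093 0 0.0223" --pt "-0.0067 -0.0173 0 0.0446" --pt "-0.0093 -0.0267 0 0.0668" --pt "-0.0107 -0.036 0 0.0891" --pt "-0.012 -0.0453 0 0.1114" --pt "-0.0127 -0.0547 0 0.1337" --pt "-0.012 -0.064 0 0.156" --pt "-0.0113 -0.0733 0 0.1783" --pt "-0.01 -0.0827 0 0.2005" --pt "-0.01 -0.0827 0 0.2005"

```text
time: 9.32
ee_pos: [0.4639, -0.0173, 0.1696]
tcp_rot: [-169.3, 2.5, -160.8]
wrist_force: [-0.8, -0.1, 1.4]
opening: -0.0001
grasp_force: 0.0
```

```bash
python3 - <<'E'
from h import *
import json
o5={k:np.array(v) for k,v in json.load(open('w5.json')).items()}
c=np.array([.5623,.0018])
for z in(.185,.19):
    k=wonz(341*.7,378*.7,z,o5)[:2];f=o5['ee_pos'][:2];print(k,np.hypot(*(k-c)),np.arctan2(*(k-c)[::-1])%6.2832,np.arctan2(*(f-c)[::-1])%6.2832)
o=get_obs();print(o['time'],o['ee_pos'],o['tcp_rot'],o['wrist_force'])
f=o['ee_pos'][:2];print(np.arctan2(*(f-c)[::-1])%6.2832, np.hypot(*(f-c)))
im=camera('wrist')[:,:,::-1]
g=im[230:320,180:320].max(2);cv2.imwrite('pics/w6.png',im)
json.dump({k:list(o[k]) for k in('ee_pos','tcp_rot')},open('w6.json','w'))
E
```

```text
[0.45396826 0.03397913] 0.11301001210597335 2.8528513765184536 2.704737671346503
[0.45155044 0.03647349] 0.11605048672429606 2.8381793445382475 2.704737671346503
9.3167 [ 0.46386803 -0.01733076  0.16964281] [-169.33582886    2.46164773 -160.7692921 ] [-0.75799017 -0.13043892  1.37276616]
3.333569305117946 0.10027382213040427
```

To row units: 11 cm / 75 = 0.1467, 8 cm / 75 = 0.1067, 0.14 rad / 3.1416 = 0.0446.

>>> servo_tool --pt "0.0013 -0.0047 0 0.0127" --pt "0.0021 -0.0093 0 0.0223" --pt "0.0033 -0.014 0 0.0318" --pt "0.0048 -0.0181 0 0.0446" --pt "0.0067 -0.0227 0 0.0541" --pt "0.0083 -0.0267 0 0.0668" --pt "0.0089 -0.0288 0 0.0716" --pt "0.0089 -0.0288 0 0.0716" --pt "0.0089 -0.0288 0 0.0716" --pt "0.0027 -0.016 0 0.0716" --pt "-0.0027 -0.0027 0 0.0716" --pt "-0.0027 -0.0027 0.0133 0.0716" --pt "-0.0027 -0.0027 0.0533 0.0716" --pt "-0.0027 -0.0027 0.1067 0.0716" --pt "-0.0027 -0.0027 0.1467 0.0716" --pt "-0.0027 -0.0027 0.1467 0.0716"

```text
time: 10.7
ee_pos: [0.4631, -0.0182, 0.2864]
tcp_rot: [-169.1, 2.9, -147.9]
wrist_force: [1.3, 0.9, -0.0]
opening: 0.0001
grasp_force: 0.0
```

To row units: -10 cm / 75 = -0.1333, -9 cm / 75 = -0.12, -1.92 rad / 3.1416 = -0.6112.

>>> servo_tool --pt "0 0 0 -0.0382" --pt "0 -0.0133 0 -0.0764" --pt "0 -0.0267 0 -0.1146" --pt "0 -0.04 0 -0.1528" --pt "0 -0.0533 0 -0.191" --pt "0.0133 -0.0667 0 -0.2292" --pt "0.0267 -0.08 0 -0.2674" --pt "0.04 -0.0933 0 -0.3056" --pt "0.0533 -0.1067 0 -0.3438" --pt "0.0667 -0.12 0 -0.382" --pt "0.0707 -0.1333 0 -0.4202" --pt "0.0707 -0.1333 0 -0.4584" --pt "0.0707 -0.1333 0 -0.4966" --pt "0.0707 -0.1333 0 -0.5348" --pt "0.0707 -0.1333 0 -0.573" --pt "0.0707 -0.1333 0 -0.6112" --pt "0.0707 -0.1333 0 -0.6112" --pt "0.0707 -0.1333 0 -0.6112"

```text
time: 12.2
ee_pos: [0.5152, -0.1186, 0.2795]
tcp_rot: [-169.3, 2.4, 102.3]
wrist_force: [-0.1, 0.1, -0.1]
opening: 0.0003
grasp_force: 0.0
```

```bash
python3 - <<'E'
from h import *
import json
o=get_obs();print(o['time'],o['ee_pos'],o['tcp_rot'],o['wrist_force'])
json.dump({k:list(o[k]) for k in('ee_pos','tcp_rot')},open('w7.json','w'))
im=camera('wrist')[:,:,::-1];cv2.imwrite('pics/w7.png',im);cv2.imwrite('pics/w7b.png',cv2.resize(im,(800,600),interpolation=cv2.INTER_CUBIC))
E
```

```text
12.2 [ 0.5151518  -0.11861349  0.27947471] [-169.32995968    2.42878366  102.30403459] [-0.13130343  0.09099914 -0.07003267]
```

View pics/w7b.png

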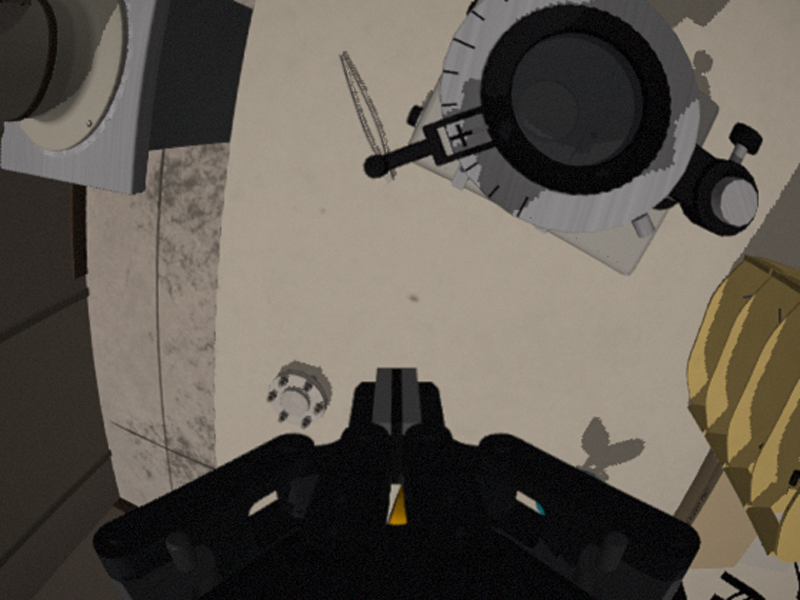

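The cross now sits inside the lever's window at view (460,135), with the knob at (376,166). I'll work out the residual angle numerically.

```bash
python3 - <<'E'
from h import *
import json
from scipy.optimize import least_squares
o={k:np.array(v) for k,v in json.load(open('w7.json')).items()}
W=lambda u,v,z:wonz(u*.7,v*.7,z,o)[:2]
im=cv2.cvtColor(cv2.imread('pics/w7.png'),cv2.COLOR_BGR2GRAY)
print(im[84:108,308:346])
pts=np.array([W(u,v,.171) for u,v in [(441,100),(470,10),(462,185),(495,216),(556,233),(640,203),(696,100),(680,155)]])
s=least_squares(lambda p:np.hypot(*(pts-p[:2]).T)-p[2],[.56,0,.072]);c=s.x[:2];print(s.x,s.fun.round(4))
ci=np.array([W(u,v,.178) for u,v in[(481,97),(671,97),(576,2),(576,194)]]);print('inner ring',ci.mean(0))
th=lambda p,c:np.arctan2(*(p-c)[::-1])%6.2832
for c in (s.x[:2],np.array([.5623,.0018])):
  cr=W(460,135,.1705);print('cross',cr,th(cr,c),np.hypot(*(cr-c)))
  for z in(.18,.185):
    k=W(376,166,z);print('knob',k,th(k,c),np.hypot(*(k-c)))
E
```

```text
[[ 27  22  15  12  15  13  14  10  16   6  17  23  35  66 107 117 108  77
   78  80  79  78  78  80  79  79  78  77  77  80  65  29   5   1  11   0
   17  10]
 [  2  12  10  16  18  11  16  15  31  46  66  77 115 123 131 134 123  83
   78  76  79  79  77  79  80  79  77  76  78  77  69  36   1   3   3   8
    1   4]
 [ 13  22  15  12  22  41  48  64  88 116 126 119 119 106 129 130  88  79
   76  78  80  78  79  79  78  79  77  79  80  76  77  56  17   9   7   6
    1  12]
 [ 16  13  21  21  56 103 110 118 132 133 105  68  45  62 122 130  80  76
   79  76  78  77  78  81  78  79  79  81  77  78  67  70  49  28  15   2
    7   9]
 [ 32  53  52  34  82 132 138 136 135 131 104  51  10  32 101 115  81  74
   79  78  77  80  78  78  76  76  76  79  76  75  67  76  70  51  16   0
   11   5]
 [105 134 132  54  84 134 138 134 134 134 122  78  16  16  63  80  79  75
   80  76  79  79  79  79  78  71  68  73  73  75  74  72  73  57  22   9
    8   0]
 [140 144 139  89 104 131 136 130 133 131 127  96  30   7  38  68  79  79
   75  78  71  67  69  71  71  73  69  69  72  69  73  75  57  34  11  1
[... 2573 characters left out ...]
0  99 135 135 129 126  64  34  19  19  14  18  11  15   7
    9   0   3  13  32  33  30  56  64  58  74  78  79  79  75  77  79  74
   84  80]]
[ 0.56033548 -0.0014174   0.06905217] [-0.0035 -0.      0.0022  0.0028  0.0002 -0.0039  0.0039 -0.0017]
inner ring [0.56371868 0.00298239]
cross [ 0.51012061 -0.03272203] 3.699065143789142 0.05917357688723433
knob [ 0.47224603 -0.0575882 ] 3.7092561748881288 0.10447443783251004
knob [ 0.47331079 -0.05700254] 3.7100179357975414 0.10326182009478742
cross [ 0.51012061 -0.03272203] 3.7260960906297353 0.06256563842393142
knob [ 0.47224603 -0.0575882 ] 3.724613476994816 0.10787342162921378
knob [ 0.47331079 -0.05700254] 3.725525457444894 0.1066621692540597
```

The lever and cross agree within about 0.01 rad, so step 1 is met. Before going to the tab I'll check the clearance to the things near it.

```bash
python3 - <<'E'
from h import *
for n,u,v,z in [('meter',131,250,.03),('meter r',151,280,.0),('meter tr',143,252,.03),('block',138,315,.04),('psu corner top',148,212,.09),('psu bottom front',150,238,0),('psu right bot',177,220,0),('psu right top',175,197,.09)]:print(n,onz('scene',u,v,z).round(3))
d=np.array([.228,.974]);m=np.array([.6135,.223])
print('start',m+.045*d)
E
```

```text
meter [0.831 0.272 0.03 ]
meter r [0.721 0.306 0.   ]
meter tr [0.796 0.258 0.03 ]
block [0.629 0.435 0.04 ]
psu corner top [0.857 0.165 0.09 ]
psu bottom front [0.851 0.181 0.   ]
psu right bot [0.843 0.069 0.   ]
psu right top [0.842 0.064 0.09 ]
start [0.62376 0.26683]
```

To row units: 38.6 cm / 75 = 0.5147, 10.9 cm / 75 = 0.1453, 1.13 rad / 3.1416 = 0.3597.

>>> servo_tool --pt "0.0067 0.0267 0 0.0255" --pt "0.0133 0.0667 0 0.0509" --pt "0.02 0.1067 0 0.0796" --pt "0.0267 0.1467 0 0.1082" --pt "0.04 0.1867 0 0.1369" --pt "0.0533 0.2267 0 0.1655" --pt "0.0667 0.2667 0 0.1942" --pt "0.08 0.3067 0 0.2228" --pt "0.0933 0.3467 0 0.2515" --pt "0.1067 0.3867 0 0.2801" --pt "0.12 0.4267 0 0.3088" --pt "0.1333 0.4667 0 0.3374" --pt "0.1453 0.5067 0 0.3597" --pt "0.1453 0.5147 0 0.3597" --pt "0.1453 0.5147 0 0.3597" --pt "0.1453 0.5147 0 0.3597"

```text
time: 13.58
ee_pos: [0.6236, 0.2674, 0.2793]
tcp_rot: [-169.3, 2.4, 167.0]
wrist_force: [0.0, -0.2, -1.1]
opening: -0.0001
grasp_force: 0.0
```

To row units: -21 cm / 75 = -0.28, -20 cm / 75 = -0.2667.

>>> servo_tool --pt "0 0 -0.04 0" --pt "0 0 -0.08 0" --pt "0 0 -0.12 0" --pt "0 0 -0.16 0" --pt "0 0 -0.2 0" --pt "0 0 -0.24 0" --pt "0 0 -0.2667 0" --pt "0 0 -0.28 0" --pt "0 0 -0.28 0" --pt "0 0 -0.28 0"

```text
time: 14.42
ee_pos: [0.6241, 0.2664, 0.0706]
tcp_rot: [-169.4, 2.5, 166.8]
wrist_force: [0.6, 0.4, 0.6]
opening: 0.0002
grasp_force: 0.0
```

```bash
python3 - <<'E'
from h import *
o=get_obs();print(o['time'],o['ee_pos'],o['tcp_rot'],o['wrist_force'],o['q'])
im=camera('wrist')[:,:,::-1];cv2.imwrite('pics/w8b.png',cv2.resize(im,(800,600),interpolation=cv2.INTER_CUBIC))
E
```

```text
14.4167 [0.62410083 0.26638952 0.07059247] [-169.35402202    2.46410731  166.80551182] [0.55428012 0.35963243 0.5949431 ] [27.16398936 27.79502159 19.68280191 86.97642691 -9.67942367 41.0192372 ]
```

View pics/w8b.png

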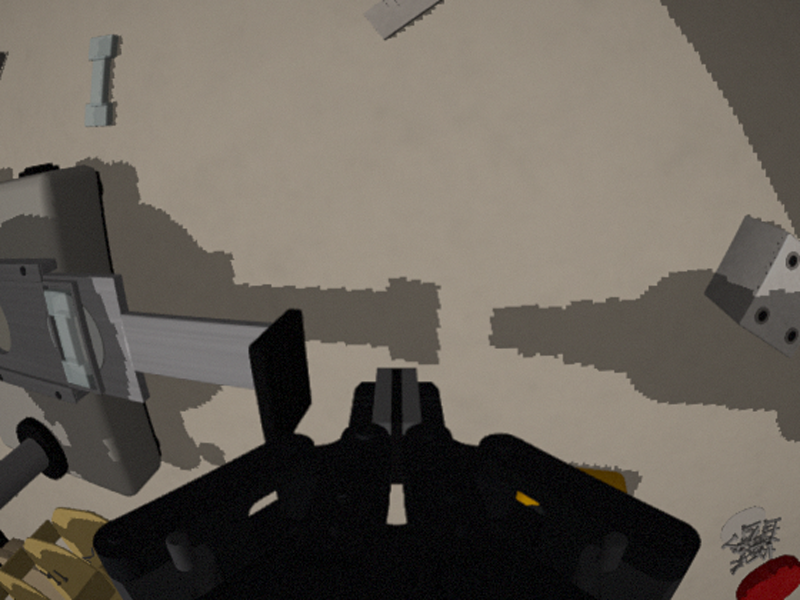

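The finger is lined up outside the tab: tip at (397,370), tab spanning rows 310–440. I'll push along −d = (−0.23,−0.97).

To row units: -11.1 cm / 75 = -0.148, -0.97 cm / 75 = -0.0129.

>>> servo_tool --pt "-0.0031 -0.0129 0 0" --pt "-0.0061 -0.026 0 0" --pt "-0.008 -0.0347 0 0" --pt "-0.0092 -0.04 0 0" --pt "-0.0107 -0.0453 0 0" --pt "-0.0117 -0.0507 0 0" --pt "-0.0133 -0.0573 0 0" --pt "-0.0147 -0.064 0 0" --pt "-0.0167 -0.072 0 0" --pt "-0.0187 -0.08 0 0" --pt "-0.0207 -0.088 0 0" --pt "-0.0227 -0.096 0 0" --pt "-0.024 -0.104 0 0" --pt "-0.026 -0.112 0 0" --pt "-0.028 -0.12 0 0" --pt "-0.03 -0.128 0 0" --pt "-0.032 -0.136 0 0" --pt "-0.0333 -0.1427 0 0" --pt "-0.0347 -0.148 0 0" --pt "-0.0347 -0.148 0 0"

```text
time: 16.13
ee_pos: [0.5976, 0.1553, 0.0693]
tcp_rot: [-169.3, 2.4, 166.8]
wrist_force: [0.3, 0.6, -0.7]
opening: -0.0002
grasp_force: 0.0
```

```bash
python3 - <<'E'
from h import *
o=get_obs();print(o['time'],o['ee_pos'],o['wrist_force'])
im=camera('wrist')[:,:,::-1];cv2.imwrite('pics/w9.png',im)
g=im.max(2)
# tab/tip along the row of the finger tip
for r in (240,250,258): print(r,g[r,150:300:2])
E
```

```text
16.1333 [0.59763751 0.15526021 0.06933489] [ 0.26150499  0.58249351 -0.66112353]
240 [ 84  85  85  85  85  88  86  83  83  86  85  81  81  81  79  81  83  84
  82  81  82  84  82  82  85  84  84  85  86  87  87  89  87  86  86  84
  86  86  85  86 136 146 150 130  20  11   1   9   9   2   7   5   6  14
  10  16 108 104 106 107 109 107 107 109 103 104 105 107 106 105 106 104
 106 106 107]
250 [ 81  86  84  82  82  81  83  84  84  84  81  86  84  85  87  82  84  86
  84  86  86  82  87  86  85  87  87  86  87  86  87  87  85  85  86  86
  87  86  86  85  44   6   8   9   4  11  10   7   4   2  14   6   3   3
   6  17  85 107 104 105 105 103 105 103 104 105 103 104 103 106 107 104
 106 105 102]
258 [ 83  82  84  83  85  83  86  85  87  85  84  84  86  82  84  81  84  80
  84  86  83  85  84  84  82  84  83  81  85  85  82  82  83  81  82  82
  83  80  83  83  22  15  14  19  16  10  14   7  11  10   8   6   5  12
   7   0  62  58  54  54  53  51  33  18  17  27  55  56  50  53  52 100
 105 103 103]
```

The tab is against the finger. I'll finish the travel slowly and watch the force.

To row units: -1 cm / 75 = -0.0133, -0.9 cm / 75 = -0.012.

>>> servo_tool --pt "-0.0009 -0.004 0 0" --pt "-0.0016 -0.0067 0 0" --pt "-0.0021 -0.0093 0 0" --pt "-0.0024 -0.0107 0 0" --pt "-0.0028 -0.012 0 0" --pt "-0.0031 -0.0133 0 0" --pt "-0.0031 -0.0133 0 0" --pt "-0.0031 -0.0133 0 0"

```text
time: 16.85
ee_pos: [0.5956, 0.1463, 0.0693]
tcp_rot: [-169.3, 2.4, 166.8]
wrist_force: [0.0, 1.6, 0.3]
opening: -0.0001
grasp_force: 0.9
```

To row units: -0.2 cm / 75 = -0.0027, -0.1 cm / 75 = -0.0013.

>>> servo_tool --pt "-0.0003 -0.0013 0 0" --pt "-0.0007 -0.0027 0 0" --pt "-0.0007 -0.0027 0 0"

```text
time: 17.1
ee_pos: [0.5955, 0.146, 0.0694]
tcp_rot: [-169.5, 2.4, 166.9]
wrist_force: [1.6, 10.9, -1.6]
opening: -0.0001
grasp_force: 5.4
```

To row units: -0.2 cm / 75 = -0.0027, -0.1 cm / 75 = -0.0013.

>>> servo_tool --pt "-0.0003 -0.0013 0 0" --pt "-0.0007 -0.0027 0 0" --pt "-0.0007 -0.0027 0 0"

```text
time: 17.35
ee_pos: [0.5955, 0.1457, 0.0695]
tcp_rot: [-169.7, 2.4, 167.0]
wrist_force: [3.0, 18.5, -2.5]
opening: 0.0002
grasp_force: 9.8
```

The motion stalled at 18 N, so the slide is at its stop. I'll retreat outward and up, then verify.

To row units: 20 cm / 75 = 0.2667, 18 cm / 75 = 0.24.

>>> servo_tool --pt "0.0027 0.0107 0 0" --pt "0.0067 0.0267 0 0" --pt "0.012 0.0533 0 0" --pt "0.0147 0.0667 0 0" --pt "0.0147 0.0667 0.04 0" --pt "0.0147 0.0667 0.08 0" --pt "0.0147 0.0667 0.12 0" --pt "0.0147 0.0667 0.16 0" --pt "0.0147 0.0667 0.2 0" --pt "0.0147 0.0667 0.24 0" --pt "0.0147 0.0667 0.2667 0" --pt "0.0147 0.0667 0.2667 0" --pt "0.0147 0.0667 0.2667 0"

```text
time: 18.43
ee_pos: [0.6062, 0.1925, 0.27]
tcp_rot: [-169.4, 2.5, 166.9]
wrist_force: [0.7, 0.4, -0.7]
opening: -0.0001
grasp_force: 0.0
```

```bash
python3 - <<'E'
from h import *
o=get_obs();print(o['time'],o['ee_pos'],o['wrist_force'])
yaw=-.23;R=np.array([[np.cos(yaw),-np.sin(yaw)],[np.sin(yaw),np.cos(yaw)]]);c=np.array([.5623,.0018])
for n in('scene','side'):
    im=camera(n)[:,:,::-1];cv2.imwrite(f'pics/{n}9.png',im)
    m=(im.max(2)<45).astype(np.uint8);k,l,st,ce=cv2.connectedComponentsWithStats(m)
    L=lambda x,y,z:np.r_[c+R@np.array([x,y]),z]
    p=proj(n,[L(0,.1325,.07),L(0,.2275,.07)]);print(n,'pred tab home/out',p.round(1))
    for i in range(1,k):
        if st[i,4]>15 and np.hypot(*(ce[i]-p[0]))<45: print(ce[i].round(1),st[i])
E
```

```text
18.4333 [0.60619076 0.1924731  0.27004889] [ 0.67220468  0.4101471  -0.65316463]
scene pred tab home/out [[224.5 244.6]
 [197.1 260.3]]
[251.9 213.5] [229 203  55  16 257]
[224.1 244.5] [219 237  11  16 106]
[265.9 257.7] [264 254   5   8  30]
side pred tab home/out [[230.2 239.2]
 [204.8 255.3]]
[253.8 207.3] [229 196  58  20 312]
[229.5 239.5] [224 232  13  16 128]
[271.7 250.7] [270 247   6   8  26]
```

```bash
python3 -c "
from workcell import *
print(job_done())"
```

```text
the job is handed in; nothing more can be done
None
```

I set the index on the cross mark (within about 0.01 rad by the wrist camera), then pushed the slide to its stop and handed the job in at about 18.5 s; no verdict came back.

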